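# Index the resin knight's stand on by one hole

### The job

The black resin chess knight is clamped on one of the two round indexing stands and needs turning on to its next curing position. Pull up the sprung pin by the black knob on the knight's stand, swing its arm anticlockwise (seen from above) by one hole, and let go so that the pin drops fully home in that next hole. Leave the other stand, the one with the rook, as it is.

Things in the scene. Friction and masses are not known exactly. Their poses are not given: they have to be found in the camera images.
- knight_axis (a point): Centre of the knight's stand, on its upright turning axis at the top of the aluminium index plate, 26 mm above the counter. Fixed, round, 212 mm across; 8 countersunk holes 45 degrees apart on an 85 mm radius. x points to the hole the pin starts in, z up; the next hole anticlockwise is 45 degrees from x towards y. The knight stands on the axis (within 22 mm of it), top 108 mm above the counter.
- knight_knob (a point): Centre of the black pull knob on the arm's end, 85 mm from the axis: upright cylinder 24 mm across, 44 tall, centre 76 mm above the counter with the pin home; a bush below it ends at 46 mm. Slides up at most 25 mm against a spring (5 to 8 N); the pin clears its hole at 15 mm, 17 to 22 is a good lift. x points outward, z up. Released within 7 degrees of a hole, the pin centres itself and drops in.
- knight_swing (a joint): Angle in rad of the knight stand's dark steel arm, which carries knob, pin and knight round the axis together: about 0 at the start, growing anticlockwise seen from above, 0.785 at the next hole. The pin blocks it when home (1.5 degrees of play); with the pin up it swings with little friction and stays where left. The knob does not spin on the arm.
- rook_knob (a point): Centre of the pull knob of the other stand, which is alike but carries a black rook with a round notched top: same sizes. To be left alone.
Mind the look-alikes: they are no part of the job. Leave any blue look-alike of the part that bears knight_axis alone.

How it is judged (in metres and radians):
On the way:
1. the knight stand's pin is pulled up clear of the plate (knob 13 mm or more above home) (z of knight_knob in the frame of knight_axis above 0.063 m), for 0.1 s.
At the end, for the whole second after the job is handed in: The knight's arm stands at the next hole anticlockwise (45 degrees from the start, within 5 degrees) with the pin home in it (knob within 3 mm of its lowest height), at rest (value of joint knight_swing between 0.7 and 0.87 rad and z of knight_knob in the frame of knight_axis below 0.053 m and velocity of joint knight_swing between -0.05 and 0.05 rad/s); the robot touches nothing.
It fails at once if the rook's stand is disturbed: its knob pulled or moved by more than 8 mm (distance of rook_knob from where it was at the start of the episode above 0.008 m).
It also fails if it takes over 32 s, if anything falls off the work surface, if the arm or the gripper's body presses on something with over 40 N, if the wrist force passes 120 N, or if a joint passes its speed limit or range.

### The arm

A 6-joint arm with a two-finger parallel gripper is mounted at the origin on the work surface. World frame = base frame: x ahead of the robot, y to its left, z up, the work surface at z = 0. Lengths are in m, angles in degrees, forces in N, time in s.
With the tool pointing down it reaches from about 0.375 to 0.9 m from the base axis. Payload 3.1 kg.
Tool frame: the origin (TCP) lies at the very end of the fingers, on their centre line; the grasp point (between the pads) lies 19 mm behind it; z points along the fingers, y is the line along which they close (so a half turn about z gives the same grasp; the last joint's range is limited). The gripper opens to 87 mm and grips with 3 to 60 N. Pads are 19 mm wide; open, the fingers measure 117 mm over their backs; the gripper's body (75 mm by 190 mm) begins 51 mm behind the grasp point.
Start: joints at [56.236, 30.224, 82.088, -0, 67.689, -10.227], TCP at [0.25, 0.573, 0.223] pointing down, gripper open.
Joint ranges: [-176.69, 176.69], [-43.24, 126.21], [12.49, 139.97], [-82, 262], [0, 151.66], [-163.58, 163.58]. Speed limits (degrees/s): [159.86, 159.86, 180, 180, 180, 180].

### API

Orientations are given as a 3x3 rotation matrix whose columns are the frame's x, y, z axes.
In Python, from rig import * gives the robot as it stands.
- The arm moves only by the tool jog_arm, never from a script. Its arguments are lists of equal length, an entry for each row: "delta_pos": the shift along the world's x, y, z in cm, a list of three; "turn": the turn about the world's z in degrees; "grip": the closure, from 0 (fully open) to 1 (shut). In form: {"delta_pos": [[x, y, z], ...], "turn": [turn, ...], "grip": [grip, ...]}. A call has 1 to 12 rows; each row is the pose to reach, as a shift and turn from the pose commanded when the call began; what a row does not reach only later rows make up. A row lasts 1/8 s, in which the tool goes at most 62.5 mm and 10.7 degrees, less where a joint would pass 70% of its speed; a pose out of reach is approached as far as the arm can. A call with a gripper value outside its range is refused whole. The fingers move at their own pace and stop on an object; the grip force is fixed at half the most. Time passes only in rows, so rows that repeat a pose let the fingers close. It gives the time, the measured TCP pose, the force, the opening and the grip force at its end, in the units of the state.
- read_state(): the state, without advancing time (a new reading comes with each control period).
- capture(name): name is "scene" or "top"; returns a dict with "color" (384x512x3 uint8, blue, green, red), "fovy" (degrees; the focal length in pixels is half the picture's height over the tangent of half this angle, whatever the lens; pixels are square), "cx", "cy" (the principal point, pixels), "camera_from_world" (4x4, takes a point from world to camera coordinates). Camera axes: x right, y up, looking along -z (the intrinsics and any distortion apply to the point x, -y, -z); pixel columns grow to the right and rows downward; lengths in m; the calibration is good to about 2 mm. A picture is of the moment at which its call begins. There is no depth.
- hand_in(): hands the job in; it is judged then, once.
The state is a dict: "time_s": time; "joint_positions": joint angles; "qvel": joint speeds; "tau": joint torques, N m; "position": TCP position; "tcp_rot": TCP orientation; "force": force on the tool from outside, world axes, zero at the start; "moment": the same for the moment, N m; "opening": opening from 0.0 (shut) to 1.0 (fully open); "grasp_force": force on a finger pad.
Only numpy, scipy, OpenCV 4.12 (cv2) and the standard library are available. Lean on these libraries where they do the work, as an engineer would, in place of code of your own. Each camera call takes 0.05 s, during which the arm holds its last target. There are 200 camera calls.

## Working session

There is one attempt and no reset: what is moved stays moved. The work goes in short steps, Python scripts to look and compute and a tool call to move; the robot and the scene stay as the last step left them, time stands still between calls to the robot, and variables do not carry over. Pictures are saved under pics/ and viewed, at most 10 in all, crops included, and the job is handed in when it is done.

Besides the shell and the picture viewer there is one more tool, called after "Request:" as name([rows], argument=value, ...), one row to a line, values as JSON. jog_arm: Moves the arm, as the interface text tells. Its arguments: {"type":"object","properties":{"delta_pos":{"type":"array"},"turn":{"type":"array"},"grip":{"type":"array"}},"required":["delta_pos","turn","grip"]}

```bash
mkdir -p pics; cat > h.py <<'E'
from rig import *
import numpy as np, cv2
def ray(c,u,v):
    f=c["color"].shape[0]/2/np.tan(np.radians(c["fovy"])/2)
    M=np.array(c["camera_from_world"]);R,t=M[:3,:3],M[:3,3]
    d=R.T@np.array([(u-c["cx"])/f,-(v-c["cy"])/f,-1]);return -R.T@t,d
def onz(c,u,v,z):
    o,d=ray(c,u,v);return o+d*(z-o[2])/d[2]
def proj(c,p):
    f=c["color"].shape[0]/2/np.tan(np.radians(c["fovy"])/2)
    q=(np.array(c["camera_from_world"])@np.r_[p,1])[:3]
    return c["cx"]+f*q[0]/-q[2], c["cy"]-f*q[1]/-q[2]
E
python3 - <<'E'
from h import *
a=capture("scene");b=capture("top")
for n,c in(("scene",a),("top",b)):
    cv2.imwrite(f"pics/{n}1.png",c["color"]); print(n,{k:v for k,v in c.items() if k!="color"})
E
```

```text
scene {'fovy': 52.58216372044699, 'cx': 257.9699735103667, 'cy': 195.60316735461345, 'camera_from_world': array([[ 0.78812884,  0.61545229,  0.00844969, -0.43662309],
       [-0.4700409 ,  0.59294315,  0.65381953,  0.07916925],
       [ 0.39738454, -0.51926573,  0.75660335, -1.21242631],
       [ 0.        ,  0.        ,  0.        ,  1.        ]])}
top {'fovy': 55.30809575266324, 'cx': 256.3984803506007, 'cy': 196.11872707329158, 'camera_from_world': array([[ 0.0024689 , -0.99999469, -0.00212625,  0.10361008],
       [ 0.99348248,  0.00221051,  0.11396347, -0.46578717],
       [-0.11395816, -0.00239376,  0.99348267, -0.94423987],
       [ 0.        ,  0.        ,  0.        ,  1.        ]])}
```

View pics/scene1.png

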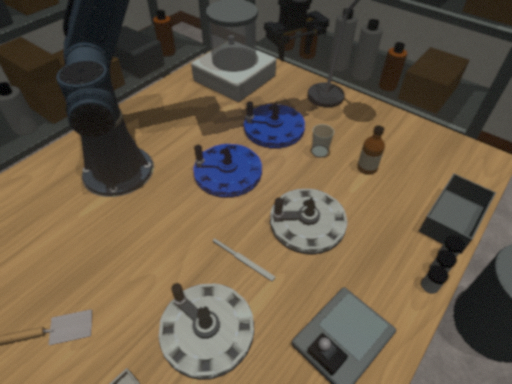

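View pics/top1.png

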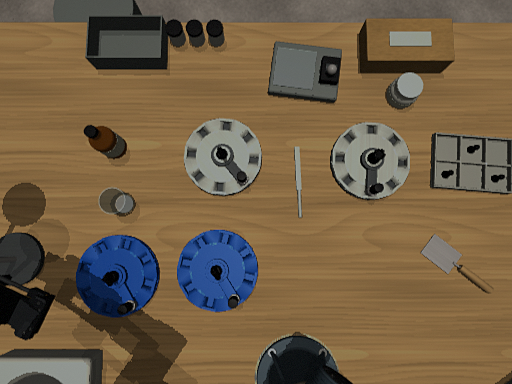

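The scene holds four stands. Two are aluminium, at (222,156) and (370,160) in the top view, and two are blue look-alikes, at (117,275) and (218,270). I'll enlarge the aluminium pair in both views.

```bash
python3 - <<'E'
from h import *
a=cv2.imread("pics/scene1.png");b=cv2.imread("pics/top1.png")
def cr(i,u,v,s,z):
    x=cv2.resize(i[v-s:v+s,u-s:u+s],(z,z),interpolation=cv2.INTER_CUBIC);return np.clip((x/255.)**.6*255,0,255).astype(np.uint8)
cv2.imwrite("pics/c.png",np.vstack([np.hstack([cr(b,222,156,42,300),cr(b,370,160,42,300)]),np.hstack([cr(a,309,215,45,300),cr(a,206,325,50,300)])]))
E
```

```text
(no output)
```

View pics/c.png

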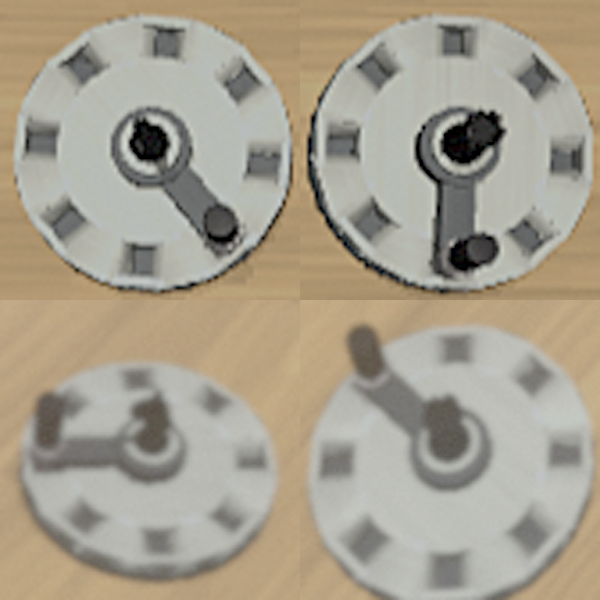

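The pieces are too small here to tell apart, so I'll zoom in on just the pieces.

```bash
python3 - <<'E'
from h import *
f={n:np.mean([capture(n)["color"].astype(float) for _ in range(3)],0) for n in("scene","top")}
def cr(i,u,v,s,z=300):
    x=np.clip(i[v-s:v+s,u-s:u+s]/110,0,1)**.6*255;return cv2.resize(x.astype(np.uint8),(z,z),interpolation=cv2.INTER_CUBIC)
a,b=f["scene"],f["top"]
cv2.imwrite("pics/c2.png",np.vstack([np.hstack([cr(b,222,154,14),cr(b,375,158,14)]),np.hstack([cr(a,309,207,14),cr(a,205,317,16)])]))
E
```

```text
(no output)
```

View pics/c2.png

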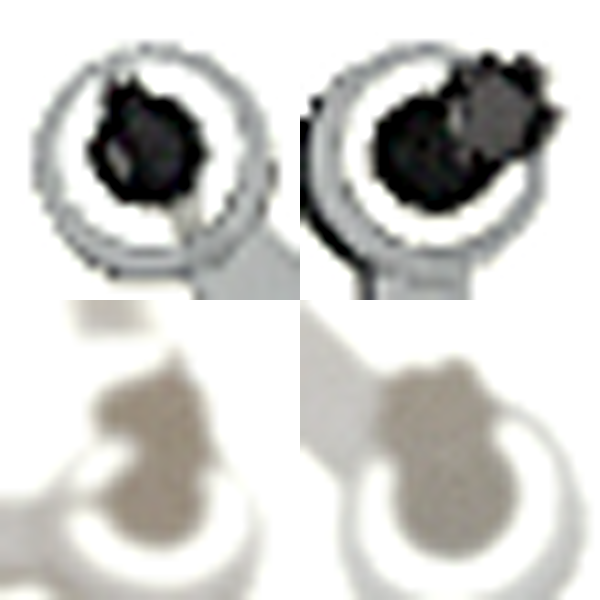

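The piece at top (222,156) / scene (309,207) has a snout and an ear, so it is the knight. The piece at top (375,158) / scene (205,317) has a round notched crown, so it is the rook. Next I'll measure the knight's stand.

```bash
cat > m.py <<'E'
from h import *
def blob(m,near,r=45):
    z=np.zeros_like(m);u,v=near;z[v-r:v+r,u-r:u+r]=m[v-r:v+r,u-r:u+r]
    cs,_=cv2.findContours(z,cv2.RETR_EXTERNAL,cv2.CHAIN_APPROX_NONE)
    return max(cs,key=cv2.contourArea)
E
python3 - <<'E'
from m import *
for n,ax in(("top",(222,156)),("scene",(309,220))):
    c=capture(n);h=cv2.cvtColor(c["color"],cv2.COLOR_BGR2HSV)
    m=((h[...,1]<60)&(h[...,2]>80)).astype(np.uint8)
    k=blob(m,ax)
    hull=cv2.convexHull(k)[:,0]
    P=np.array([onz(c,u,v,.026) for u,v in hull])[:,:2]
    # circle fit
    A=np.c_[2*P,np.ones(len(P))];s=np.linalg.lstsq(A,(P**2).sum(1),rcond=None)[0]
    r=np.sqrt(s[2]+s[0]**2+s[1]**2);print(n,"axis",s[:2],"r",r,np.std(np.hypot(*(P-s[:2]).T)))
    d=(c["color"].max(2)<(45 if n=="top" else 75)).astype(np.uint8)
    nk=(241,176) if n=="top" else (280,207)
    kb=blob(d,nk,13);print("knob bbox",cv2.boundingRect(kb),cv2.contourArea(kb))
    x,y,w,hh=cv2.boundingRect(kb)
    g=c["color"].max(2)[nk[1]-13:nk[1]+13,nk[0]-13:nk[0]+13];print(g)
E
```

```text
top axis [0.5749251  0.19648118] r 0.10460905072740993 0.0005614924200877905
knob bbox (235, 171, 12, 14) 79.5
[[ 42  42  65  63  63  58  55  76 140 159 155 154 153 153 154 154 152 154
  156 156  90  96  93  90  87  86]
 [ 36  56  65  64  63  62  59  51  75 168 159 154 154 154 154 153 153 155
  156 155 120 131 129 128 122 119]
 [ 57  63  64  63  62  61  62  59  60 144 163 157 154 153 154 155 155 154
  155 151 146 146 147 148 146 140]
 [ 66  65  63  63  64  64  63  62  56  71 147 162 156 154 153 153 155 153
  153 148 148 149 149 152 149 145]
 [ 65  64  62  61  62  63  62  63  61  60  86 146 162 155 155 154 155 154
  153 149 151 152 154 154 153 151]
 [ 60  64  64  64  63  62  64  63  61  59  58  83 142 161 156 154 154 154
  154 152 152 152 153 154 153 152]
 [ 41  62  67  63  64  63  62  62  63  62  60  55  80 155 163 159 156 153
  154 154 154 153 155 154 153 155]
 [ 99  44  66  65  64  63  61  64  64  63  66  60  49 104 144 150 160 156
  154 155 155 154 153 153 154 154]
 [165  27  53  68  67  63  64  62  65  64  57  52  26  25  64 101 143 162
  156 154 155 155 153 152 154 154]
 [161 10
[... 4093 characters left out ...]
86  88  77
   76  69  70  72  72  69  72  71]
 [161 156 147 136 125 118 106  92  84  78  71  68  67  78  83  85  79  76
   73  68  72  72  69  70  72  70]
 [158 151 140 126 120 108  95  91  94  91  92  86  89  88  84  82  78  72
   72  72  71  73  72  69  71  69]
 [158 148 129 119 115 105  89  85  88  94  99 100  98  89  83  78  74  76
   72  70  70  68  69  70  72  72]
 [149 141 129 115 115 105  89  75  78  80  86  89  86  77  72  70  70  68
   64  68  69  67  70  64  68  68]
 [145 134 124 115 115 112  99  73  65  67  67  71  69  66  61  61  58  60
   61  63  61  63  60  59  62  60]
 [137 130 120 109 116 121 107  81  65  63  67  64  60  58  57  61  63  63
   65  66  67  63  65  65  65  67]]
```

```bash
python3 - <<'E'
from m import *
t=capture("top");s=capture("scene")
k=onz(t,241.3,175.2,.098)[:2];ax=np.array([.575,.1962])
d=k-ax;print(k,np.hypot(*d),np.degrees(np.arctan2(d[1],d[0])))
for z in(.098,.054):print(proj(s,np.r_[k,z]))
th=np.arctan2(d[1],d[0])
for a in(0,45):
    q=ax+.085*np.array([np.cos(th+np.radians(a)),np.sin(th+np.radians(a))]);print(a,q)
st=read_state();print(st["position"],st["tcp_rot"],st["opening"],st["time_s"])
E
```

```text
[0.50930507 0.1419614 ] 0.08519183987361319 -140.45647363489945
(np.float64(278.3614468976152), np.float64(200.21302810549372))
(np.float64(277.5719790601489), np.float64(210.7862863482654))
0 [0.509453   0.14208354]
45 [0.56691739 0.11158516]
[0.24955718 0.57299876 0.22258199] [[-9.16791081e-01  3.99367141e-01  1.05584739e-05]
 [ 3.99367141e-01  9.16791079e-01  6.53161813e-05]
 [ 1.64052219e-05  6.40980000e-05 -9.99999998e-01]] 0.9997707713003754 0.6
```

Radius 85.2 mm, and the scene view agrees. I'll close along the tangent (tool y at about -50°), which means turning -116.5°.

Request:
jog_arm([
  [2.6,-4.3,0],
  [5.2,-8.6,0],
  [7.8,-12.9,0],
  [10.4,-17.2,0],
  [13,-21.5,0],
  [15.6,-25.8,0],
  [18.2,-30.2,0],
  [20.8,-34.5,0],
  [23.4,-38.8,0],
  [25.9,-43.1,0],
  [25.9,-43.1,-2],
  [25.9,-43.1,-4],
], turn=[-10,-20,-30,-40,-50,-60,-70,-80,-90,-100,-110,-116.5], grip=[0,0,0,0,0,0,0,0,0,0,0,0])

```text
time_s: 2.1
position: [0.5094, 0.141, 0.1824]
tcp_rot: [[0.77, 0.638, 0.001], [0.638, -0.77, 0.0], [0.001, 0.001, -1.0]]
force: [0.3, -0.1, -0.0]
opening: 0.999
grasp_force: 0.0
```

```bash
python3 - <<'E'
from h import *
st=read_state();print(st["position"],st["tcp_rot"],st["joint_positions"],st["time_s"])
cv2.imwrite("pics/s2.png",cv2.resize(capture("scene")["color"][100:290,200:400],(600,570),interpolation=cv2.INTER_CUBIC))
E
```

```text
[0.50938234 0.14102256 0.1824327 ] [[ 7.70387642e-01  6.37574444e-01  1.30764994e-03]
 [ 6.37574824e-01 -7.70388421e-01  1.56067815e-04]
 [ 1.10690322e-03  7.13491964e-04 -9.99999133e-01]] [3.34905207e+00 2.59364237e+01 9.83837314e+01 5.51392645e-03
 5.56045277e+01 5.37347168e+01] 2.1
```

View pics/s2.png

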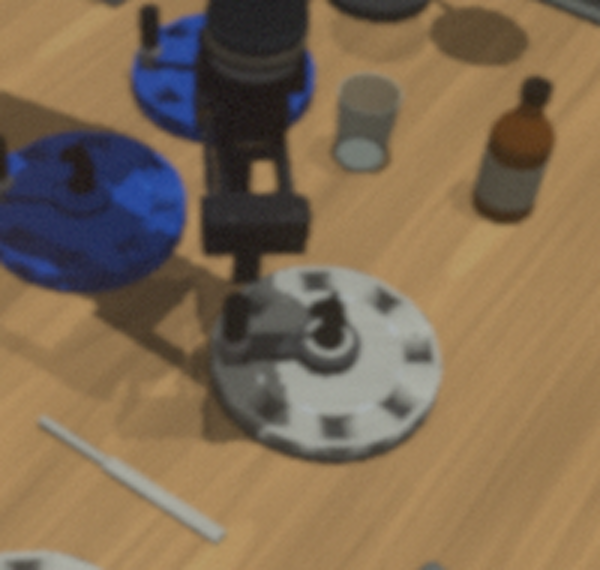

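The open gripper hangs straight above the black knob, which is at crop (235,320), and the way down is clear. I'll go down and close.

Request:
jog_arm([
  [0,0,-3],
  [0,0,-6],
  [0,0,-9],
  [0,0,-11],
  [0,0,-12.2],
  [0,0,-12.2],
  [0,0,-12.2],
  [0,0,-12.2],
  [0,0,-12.2],
  [0,0,-12.2],
  [0,0,-12.2],
  [0,0,-12.2],
], turn=[0,0,0,0,0,0,0,0,0,0,0,0], grip=[0,0,0,0,0,0,1,1,1,1,1,1])

```text
time_s: 3.65
position: [0.5085, 0.142, 0.0606]
tcp_rot: [[0.766, 0.642, -0.0], [0.642, -0.766, -0.0], [-0.0, -0.0, -1.0]]
force: [-0.8, 0.4, 1.0]
opening: 0.401
grasp_force: 0.0
```

Request:
jog_arm([
  [0,0,0],
  [0,0,0],
  [0,0,0],
  [0,0,0],
], turn=[0,0,0,0], grip=[1,1,1,1])

```text
time_s: 4.15
position: [0.5085, 0.142, 0.0605]
tcp_rot: [[0.766, 0.642, -0.0], [0.642, -0.766, -0.0], [-0.0, -0.0, -1.0]]
force: [-0.5, -0.2, -0.0]
opening: 0.262
grasp_force: 30.0
```

Gripped: the opening is about 23 mm. Lifting 20 mm.

Request:
jog_arm([
  [0,0,0.5],
  [0,0,1.0],
  [0,0,1.5],
  [0,0,2.0],
  [0,0,2.0],
  [0,0,2.0],
], turn=[0,0,0,0,0,0], grip=[1,1,1,1,1,1])

```text
time_s: 4.9
position: [0.5084, 0.142, 0.0804]
tcp_rot: [[0.766, 0.642, -0.0], [0.642, -0.766, 0.0], [-0.0, -0.0, -1.0]]
force: [1.2, 0.0, -8.3]
opening: 0.266
grasp_force: 29.9
```

```bash
python3 - <<'E'
from h import *
ax=np.array([.575,.1962]);p=np.array([.509,.142]);d=p-ax
for a in np.arange(5,46,5):
    t=np.radians(a);q=ax+np.array([[np.cos(t),-np.sin(t)],[np.sin(t),np.cos(t)]])@d;print(a,np.round((q-p)*100,2))
E
```

```text
5 [ 0.5  -0.55]
10 [ 1.04 -1.06]
15 [ 1.63 -1.52]
20 [ 2.25 -1.93]
25 [ 2.91 -2.28]
30 [ 3.59 -2.57]
35 [ 4.3  -2.81]
40 [ 5.03 -2.97]
45 [ 5.77 -3.08]
```

The tool feels -8.3 N from the spring, so the pin is up. Now the arc, turning with the arm.

Request:
jog_arm([
  [0.5,-0.55,0],
  [1.04,-1.06,0],
  [1.63,-1.52,0],
  [2.25,-1.93,0],
  [2.91,-2.28,0],
  [3.59,-2.57,0],
  [4.3,-2.81,0],
  [5.03,-2.97,0],
  [5.77,-3.08,0],
  [5.77,-3.08,0],
  [5.77,-3.08,0],
], turn=[5,10,15,20,25,30,35,40,45,45,45], grip=[1,1,1,1,1,1,1,1,1,1,1])

```text
time_s: 6.28
position: [0.566, 0.1111, 0.0803]
tcp_rot: [[0.089, 0.996, -0.0], [0.996, -0.089, -0.0], [-0.0, -0.0, -1.0]]
force: [1.5, -0.3, -8.0]
opening: 0.266
grasp_force: 29.9
```

```bash
python3 - <<'E'
from h import *
st=read_state();print(st["force"],st["moment"],st["position"])
a=cv2.resize(capture("scene")["color"][140:260,240:360],(400,400),interpolation=cv2.INTER_CUBIC)
b=cv2.resize(capture("top")["color"][100:220,170:290],(400,400),interpolation=cv2.INTER_CUBIC)
cv2.imwrite("pics/s3.png",np.hstack([a,b]))
E
```

```text
[ 1.45480354 -0.26367048 -7.99976619] [-0.07576711 -0.27874783 -0.07929397] [0.56600451 0.11114712 0.08028897]
```

View pics/s3.png

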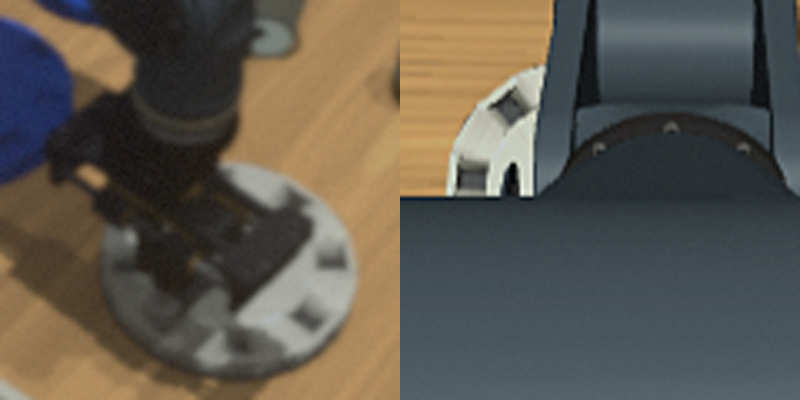

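The gripper still holds the knob, now over the next hole. I'll lower it while gripped and check the force.

Request:
jog_arm([
  [0,0,-0.5],
  [0,0,-1.0],
  [0,0,-1.5],
  [0,0,-1.9],
  [0,0,-1.9],
  [0,0,-1.9],
], turn=[0,0,0,0,0,0], grip=[1,1,1,1,1,1])

```text
time_s: 7.12
position: [0.5662, 0.1112, 0.0616]
tcp_rot: [[0.088, 0.996, -0.0], [0.996, -0.088, -0.0], [-0.0, -0.0, -1.0]]
force: [1.0, -0.0, -4.9]
opening: 0.269
grasp_force: 29.9
```

The spring still pulls down with no resistance from below, so the pin is in the hole. Release and retreat.

Request:
jog_arm([
  [0,0,0],
  [0,0,0],
  [0,0,0],
  [0,0,0],
  [0,0,0],
  [0,0,0],
  [0,0,0],
  [0,0,2],
  [0,0,5],
  [0,0,9],
  [0,0,13],
  [0,0,13],
], turn=[0,0,0,0,0,0,0,0,0,0,0,0], grip=[0,0,0,0,0,0,0,0,0,0,0,0])

```text
time_s: 8.62
position: [0.5687, 0.1113, 0.195]
tcp_rot: [[0.088, 0.996, 0.008], [0.996, -0.088, 0.0], [0.001, 0.008, -1.0]]
force: [-0.7, -0.5, -0.7]
opening: 0.996
grasp_force: 0.0
```

Request:
jog_arm([
  [-4,4,2],
  [-8,8,4],
  [-12,14,4],
  [-16,20,4],
  [-19,26,4],
  [-21,32,4],
  [-21,32,4],
], turn=[0,0,0,0,0,0,0], grip=[0,0,0,0,0,0,0])

```text
time_s: 9.5
position: [0.3538, 0.4336, 0.2303]
tcp_rot: [[0.084, 0.996, -0.002], [0.996, -0.084, -0.001], [-0.001, -0.002, -1.0]]
force: [0.1, -0.8, -0.1]
opening: 0.996
grasp_force: 0.0
```

```bash
python3 - <<'E'
from m import *
s=capture("scene");c=capture("top")
a=cv2.resize(s["color"][155:275,250:370],(400,400),interpolation=cv2.INTER_CUBIC)
b=cv2.resize(c["color"][100:220,170:290],(400,400),interpolation=cv2.INTER_CUBIC)
cv2.imwrite("pics/s4.png",np.hstack([a,b]))
for z in(.098,.113):
  q=np.array([.567,.1116,z]);print(z,proj(c,q),proj(s,q))
E
```

```text
0.098 (np.float64(253.66655273867332), np.float64(152.34072083476707)) (np.float64(289.8955496845061), np.float64(218.45790792394882))
0.113 (np.float64(253.6081283473712), np.float64(150.9148899408156)) (np.float64(290.32447676462897), np.float64(214.75614496042496))
```

View pics/s4.png

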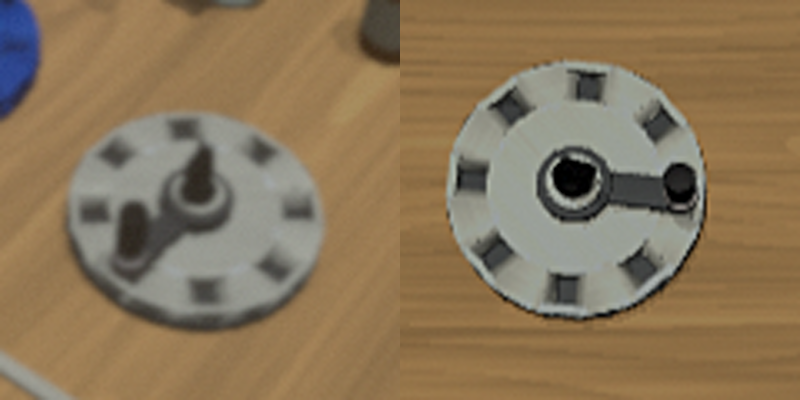

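The arm now points along the next hole. The knob top is at about (254,154) in the top view and about row 218 in the scene view, which matches the predicted home height. Seven holes are still open, and the pin covers the next anticlockwise one. The robot is clear.

```bash
python3 -c "
from rig import *
print(hand_in())"
```

```text
the job is handed in; nothing more can be done
None
```

The knight's arm is swung one hole anticlockwise with its pin home in the next hole by both camera views, the rook's stand was left alone, and the job is handed in (no verdict was returned).

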